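# Empty the spacer bin into its catch tray

## Task

Take the small jar out of the catch tray and stand it upright on the cork mat, push the tray back until its long far side lies flat along the whole rail, under the bin and about centred on it, and only then draw the bolt so that the bin's floor drops open and all six spacer blocks land in the tray. Leave the tray against the rail, the jar on the mat, and do not disturb the other things on the bench.

Things in the scene. Friction and masses are not known exactly. Their poses are not given: they have to be found in the camera images.
- stand: fixed stand of the drop-bottom bin. Origin on the bench at the middle of its rail's near face; x points square into the rail (away from the robot at yaw 0), y left along the rail, z up. Rail: steel angle 340 mm long (y -170 to 170), face 30 mm tall at x = 0. Two dark posts behind it at x = 30, y = -105 and 105, 225 mm tall. The bench in front of the rail is free, under the bin too
- bin (a point): centre of the mouth of the open-topped aluminium bin that the posts carry: stand x = -52, y = 0, z = 225 mm (axes as the stand). The bin spans stand x = -100 to -5, y = -95 to 95, z = 165 to 225 mm, walls 4 mm. Below z = 147 mm nothing hangs while it is shut
- flap (a joint): the bin's hinged plywood floor, rad: 0 shut (its top at z = 163 mm), 1.5 hanging straight down. Hinged along the bin's far edge (stand x = -12 mm, z = 160); a steel lug at the middle of its near edge rests on the bolt's tongue. It falls open by weight when the bolt is drawn, then hangs to about 55 mm above the bench
- bolt (a joint): the slide bolt (drop latch) on the bin's near face, m: 0 fully home, 0.045 fully drawn. It slides along the stand's +y (to the left seen from the robot), with about 2.5 N of friction and no spring; the floor is let go at 0.024 or a little more
- bolt_grip (a point): top of the bolt's upright black grip, which moves with the bolt: a post 14 mm (x) by 16 mm (y), z = 192 to 264 mm, centred at stand x = -121 mm; at joint 0 it stands at stand y = 0. 14 mm of free air lie between it and the bin's near wall; a thin bolt bar (to z = 187 mm) and stem (to 197 mm) are below it
- tray: the loose grey open catch tray, 185 mm (its x) by 280 mm (its y) by 35 mm tall, walls and floor 6 mm, about 0.3 kg. Origin at the centre of its underside, z up, +x towards the rail when in place. It starts drawn out towards the robot and askew on the bench; its far end is then partly under the bin
- tray_left (a point): left (+y) end of the tray's long far outer wall face: tray x = 92.5, y = 140, z = 17.5 mm. On the rail when its x in the stand's frame is 0
- tray_right (a point): right (-y) end of the tray's long far outer wall face: tray x = 92.5, y = -140, z = 17.5 mm
- jar: a small closed white jar with a black cap, 44 mm diameter, 70 mm tall, 0.15 kg, standing in the near part of the tray. Origin at the centre of its underside, z up
- mat: round cork mat fixed on the bench to one side, 110 mm diameter, 4 mm thick, origin at the centre of its underside
- tub: bystander: big closed white tub, 90 mm diameter, 85 mm tall, on the side opposite to the mat. Origin at the centre of its underside
- bottle: bystander: clear bottle, 44 mm diameter, 140 mm tall, standing right of the tray. Origin at the centre of its underside
- tape: bystander: paper roll (ring), 70 mm outer diameter, 48 mm tall, standing on its end left of the tray. Origin at the centre of its underside
- block0: one of six stepped spacer blocks of pale wood, 22 by 40 mm, 18 mm tall, 15 g, lying in the bin on its floor at the start. Origin at the centre of its underside
- block1: one of six stepped spacer blocks of pale wood, 22 by 40 mm, 18 mm tall, 15 g, lying in the bin on its floor at the start. Origin at the centre of its underside
- block2: one of six stepped spacer blocks of pale wood, 22 by 40 mm, 18 mm tall, 15 g, lying in the bin on its floor at the start. Origin at the centre of its underside
- block3: one of six stepped spacer blocks of pale wood, 22 by 40 mm, 18 mm tall, 15 g, lying in the bin on its floor at the start. Origin at the centre of its underside
- block4: one of six stepped spacer blocks of pale wood, 22 by 40 mm, 18 mm tall, 15 g, lying in the bin on its floor at the start. Origin at the centre of its underside
- block5: one of six stepped spacer blocks of pale wood, 22 by 40 mm, 18 mm tall, 15 g, lying in the bin on its floor at the start. Origin at the centre of its underside
Not all that is in view belongs to the job. Leave any grey or red look-alike of the block5 alone.

How it is judged (in metres and radians):
On the way, in this order (a step that is already met when the one before it is completed fails the run):
1. with the bin still shut, the jar stands on the mat and the tray lies flat against the rail (horizontal distance between jar and mat below 0.036 m and angle between jar's own z axis and vertical below 0.1 rad and height (world z) of jar below 0.007 m and x of tray_left in the frame of stand between -0.006 and 0.006 m and x of tray_right in the frame of stand between -0.006 and 0.006 m and y of tray in the frame of stand between -0.05 and 0.05 m and value of joint flap below 0.1 rad), for 0.2 s.
2. the bolt is drawn and the bin's floor swings open (value of joint bolt above 0.02 m and value of joint flap above 1 rad), for 0.1 s.
At the end, for the whole second after the job is handed in: Both ends of the tray's far side are within 6 mm of the rail and the tray is centred on the stand within 50 mm; the jar stands upright on the mat (wholly on it, within 36 mm of its centre); the bin's floor hangs open (over 1 rad); all six blocks lie at rest in the tray (x of tray_left in the frame of stand between -0.006 and 0.006 m and x of tray_right in the frame of stand between -0.006 and 0.006 m and y of tray in the frame of stand between -0.05 and 0.05 m and horizontal distance between jar and mat below 0.036 m and angle between jar's own z axis and vertical below 0.1 rad and height (world z) of jar below 0.007 m and x of block0 in the frame of tray between -0.0925 and 0.0925 m and y of block0 in the frame of tray between -0.14 and 0.14 m and height (world z) of each of block0, block1, block2, block3, block4, block5 below 0.06 m and linear speed of each of block0, block1, block2, block3, block4, block5 below 0.03 m/s and x of block1 in the frame of tray between -0.0925 and 0.0925 m and y of block1 in the frame of tray between -0.14 and 0.14 m and x of block2 in the frame of tray between -0.0925 and 0.0925 m and y of block2 in the frame of tray between -0.14 and 0.14 m and x of block3 in the frame of tray between -0.0925 and 0.0925 m and y of block3 in the frame of tray between -0.14 and 0.14 m and x of block4 in the frame of tray between -0.0925 and 0.0925 m and y of block4 in the frame of tray between -0.14 and 0.14 m and x of block5 in the frame of tray between -0.0925 and 0.0925 m and y of block5 in the frame of tray between -0.14 and 0.14 m and value of joint flap above 1 rad and linear speed of each of jar, tray below 0.02 m/s); the robot touches nothing.
It fails at once if the tub is moved by more than 20 mm (distance of tub from where it was at the start of the episode above 0.02 m).
It fails at once if the bottle is moved by more than 20 mm (distance of bottle from where it was at the start of the episode above 0.02 m).
It fails at once if the tape is moved by more than 20 mm (distance of tape from where it was at the start of the episode above 0.02 m).
It fails at once if the jar is tipped over (angle between jar's own z axis and vertical above 0.7 rad).
It also fails if it takes over 72 s, if anything falls off the work surface, if the arm or the gripper's body presses on something with over 40 N, if the wrist force passes 120 N, or if a joint passes its speed limit or range.

## Robot

A 6-joint arm with a two-finger parallel gripper is mounted at the origin on the work surface. World frame = base frame: x ahead of the robot, y to its left, z up, the work surface at z = 0. Lengths are in mm, angles in degrees, forces in N, time in s.
With the tool pointing down it reaches from about 300 to 850 mm from the base axis. Payload 4.2 kg.
Tool frame: the origin (TCP) lies on the mounting face of the last link; the fingertips stand 191 mm ahead of it and the grasp point (between the pads) lies 172 mm ahead of it; z points along the fingers, y is the direction in which the jaws open and shut (so a half turn about z gives the same grasp; the last joint's range is limited). The gripper opens to 91 mm and grips with 3 to 60 N. Pads are 32 mm wide; open, the fingers measure 118 mm over their backs; the gripper's body (76 mm by 178 mm) begins 60 mm behind the grasp point.
Start: joints at [-1.146, 18.312, 89.639, -0, 72.044, -1.146], TCP at [574.998, 0.001, 404.776] pointing down, gripper open.
Joint ranges: [-177.97, 177.97], [-48.28, 115.42], [12.27, 149.76], [-77.06, 257.06], [2.81, 150.46], [-146.56, 146.56]. Speed limits (degrees/s): [147.25, 147.25, 180, 180, 180, 180].

## Interface

Orientations are given as [roll, pitch, yaw] about the fixed x, y, z axes, in that order (R = Rz(yaw) Ry(pitch) Rx(roll)).
In Python, from workcell import env gives the robot as it stands.
- The arm moves only by the shell command python3 -m handwheel 'ROWS' [FORCE]. ROWS is JSON, a list of rows, each an object with "gripper": the opening in per cent of the stroke, from 0 (shut) to 100 (fully open); "travel": the shift along the tool's x, y, z in m, a list of three; "twist": the turn about the tool's z in rad. In form: [{"gripper": gripper, "travel": [x, y, z], "twist": twist}, ...]. A call has 1 to 5 rows; each row shifts and turns the commanded pose from where the row before left it, along the tool's axes as they then stand; what a row does not reach is not made up. A row lasts 1/12 s, in which the tool goes at most 41.7 mm and 7.16 degrees, less where a joint would pass 70% of its speed; a pose out of reach is approached as far as the arm can. A call with a gripper value outside its range is refused whole. The fingers move at their own pace and stop on an object; FORCE is the grip in N (left out, the last holds). Time passes only in rows, so rows that do not move let the fingers close. It gives the time, the measured TCP pose, the force and the opening at its end, in the units of the state.
- env.state(): the state, without advancing time (a new reading comes with each control period).
- env.grab_frame(name): name is "scene" or "side" or "wrist"; returns a dict with "frame" (384x512x3 uint8, red, green, blue), "intrinsics" (3x3 intrinsics, pixels), "extrinsics" (4x4, takes a point from camera to world coordinates). Camera axes: x right, y down, z forward; pixel columns grow to the right and rows downward; lengths in mm; the calibration is good to about 2 mm. A picture is of the moment at which its call begins. There is no depth.
- env.job_done(): hands the job in, once; it reports no verdict.
Trained networks look in the newest picture that a camera, given by its name, has taken for a name from the list of things; names that differ only in an ending like _2 or _b are one class to them, and where a whole thing is asked for, a point or a joint stands for the part that bears it (a point fixed in the world has none). Each returns a list of dicts, best first, with "confidence" (0 to 1); they miss things now and then, are a little off and sometimes report something else, mostly with a low value. They report only what shows in the picture. A call takes as long as a camera call. They do not tell look-alikes from the thing itself.
- env.trace(camera, thing): "pixels" (384x512 bool, what is visible of it) and "uv" ([column, row] in pixels, amid what is visible of it).
- env.pinpoint(camera, thing): "uv" ([column, row] in pixels: a listed point, or the origin of a listed thing).
The state is a dict: "time_s": time; "qpos": joint angles; "qvel": joint speeds; "effort": joint torques, N m; "ee_pos": TCP position; "ee_rot": TCP orientation; "force": force on the tool from outside, world axes, zero at the start; "torque": the same for the moment, N m; "gripper_width": finger opening in mm.
Only numpy, scipy, OpenCV 4.12 (cv2) and the standard library are available. Lean on these libraries where they do the work, as an engineer would, in place of code of your own. Each camera call takes 0.05 s, during which the arm holds its last target. There are 200 camera calls.

## Working session

There is one attempt and no reset: what is moved stays moved. The work goes in short steps, Python scripts to look and compute and a shell command to move; the robot and the scene stay as the last step left them, time stands still between calls to the robot, and variables do not carry over. Pictures are saved under pics/ and viewed, about 8 in all and at most 12, crops included, and the job is handed in when it is done.

```bash
mkdir -p pics
cat > h.py <<'E'
import numpy as np, cv2
from workcell import env
def grab(n):
    f=env.grab_frame(n); return f['frame'],np.array(f['intrinsics']),np.array(f['extrinsics'])
def ray(uv,K,T):
    d=np.linalg.inv(K)@[uv[0],uv[1],1]; return T[:3,3],T[:3,:3]@d
def hit(uv,K,T,z):
    o,d=ray(uv,K,T); return o+d*(z-o[2])/d[2]
def proj(p,K,T):
    q=np.linalg.inv(T)@np.append(p,1); q=K@q[:3]; return q[:2]/q[2]
E
python3 - <<'E'
from h import *
print(env.state())
ims=[]
Z=dict(jar=0,mat=0,tub=0,bottle=0,tape=0,tray=0,tray_left=17.5,tray_right=17.5,bolt_grip=264,stand=0,bin=225)
for c in('scene','side'):
    f,K,T=grab(c); cv2.imwrite(f'pics/{c}0.png',f[:,:,::-1]); ims.append(f)
    print(c,T[:3,3].round())
    for n,z in Z.items():
        r=env.pinpoint(c,n)[:2]
        for q in r: print(c,n,np.round(q['uv'],1),round(q['confidence'],2),hit(q['uv'],K,T,z).round(1))
E
```

```text
{'time_s': 0.0, 'qpos': array([-1.14692626e+00,  1.83527794e+01,  8.97074630e+01, -8.01962554e-04,
        7.20418206e+01, -1.14861484e+00]), 'qvel': array([ 0.05849196,  0.0202481 ,  0.03491064, -0.04705617,  0.02191525,
        0.00621538]), 'effort': array([-5.01459035e-04, -4.12465632e+01, -2.31973493e+01,  7.28826877e-02,
        4.58198413e-02, -1.41870069e-04]), 'ee_pos': array([ 5.74837632e+02, -8.05448217e-03,  4.03901391e+02]), 'ee_rot': array([-1.79897942e+02, -1.28363223e-03,  9.00019354e+01]), 'force': array([-0.4725453 , -0.48049391, -0.32742715]), 'torque': array([ 0.03278182, -0.05876455, -0.01258308]), 'gripper_width': 91.36985233561538}
scene [1245.  232. 1240.]
scene jar [256.1 197.8] 0.61 [540.3 -13.7   0. ]
scene jar [353.  257.7] 0.36 [632.8 308.3   0. ]
scene mat [251.6 228.7] 0.69 [643.5   9.3   0. ]
scene mat [159.9 136.6] 0.62 [ 426.7 -389.6    0. ]
scene tub [390.9 210. ] 0.88 [444.1 377.6   0. ]
scene bottle [177.5 210.8] 0.92 [ 662.2 -218.6    0. ]
scene tape [352.1 256.4] 0.72 [629.7 304.9   0. ]
scene tray_left [312.2 241. ] 0.96 [630.5 186.8  17.5]
sce
[... 459 characters left out ...]
7 [ 432.6 -407.5    0. ]
side bottle [269.4 187.8] 0.65 [ 671.6 -208.8    0. ]
side tape [228.9 292.8] 0.81 [603.8 305.1   0. ]
side tray [268.9 234.8] 0.74 [578.5  30.6   0. ]
side tray [239.  258.1] 0.59 [632.5 169.1   0. ]
side tray_left [238.5 257.1] 0.67 [629.7 178.3  17.5]
side tray_left [253.4 180. ] 0.39 [ 743.2 -208.8   17.5]
side tray_right [251.7 200.8] 0.68 [699.4 -91.3  17.5]
side tray_right [273.  230.9] 0.59 [566.6  22.2  17.5]
side bolt_grip [236.8 183.5] 0.64 [668.2  96.1 264. ]
side bolt_grip [254.1 178.2] 0.49 [629.4  51.  264. ]
side stand [221.6 222.9] 0.83 [761.1  46.2   0. ]
side bin [269.9 233. ] 0.65 [510.5 212.5 225. ]
side bin [235.2 182.4] 0.56 [695.6  52.5 225. ]
```

View pics/scene0.png

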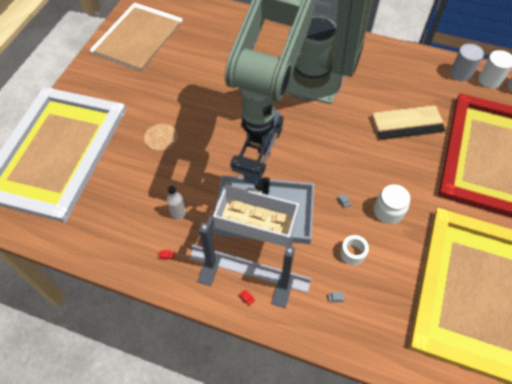

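View pics/side0.png

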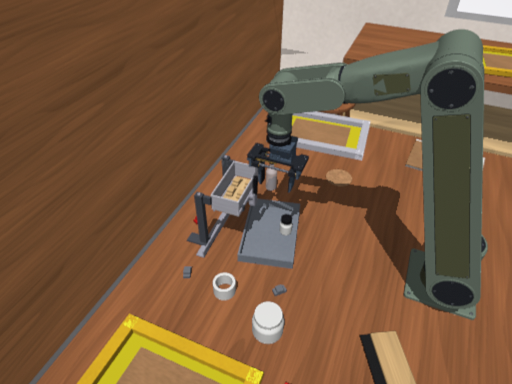

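The scene view shows the bin at (255,215) px with its rail running from (190,252) to (308,287), the mat at (160,136) and the jar behind the gripper. The side view shows the tray at (268,235), the jar at (286,225) and the mat at (339,177). Both cameras give consistent positions. Next I'll zoom in for the rail yaw.

Run:
```python
from h import *
f,K,T=grab('scene'); a=cv2.resize(f[180:320,170:330],(800,700),interpolation=cv2.INTER_CUBIC)[:600]
f2,K,T=grab('wrist'); 
for n,z in dict(jar=6,bolt_grip=264,bin=225,tray_left=17.5,tray_right=17.5).items():
    for q in env.pinpoint('wrist',n)[:1]: print(n,np.round(q['uv']),round(q['confidence'],2),hit(q['uv'],K,T,z).round(1))
for c in('scene','side'):
  for q in env.trace(c,'jar')[:1]: print(c,q['uv'],q['pixels'].sum())
cv2.imwrite('pics/a1.png',a[:,:,::-1])
```

```text
jar [225. 165.] 0.62 [529.1  -4.7   6. ]
bolt_grip [419. 181.] 0.63 [630.6  44.6 264. ]
tray_right [226. 165.] 0.51 [530.8  -2.2  17.5]
side [283.7, 224.7] 214
```

View pics/a1.png

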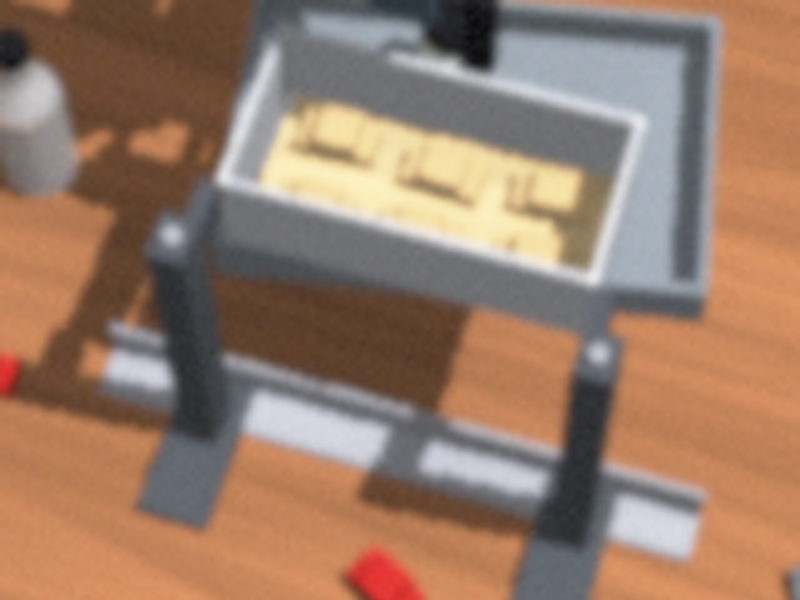

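The crop shows the bin mouth corners at (278,32), (645,122), (598,280) and (218,183), the rail's top ends at (112,322) and (703,492), and the post tops at (172,232) and (600,352). I'll fit the stand pose from these.

```bash
python3 - <<'E'
from h import *
from scipy.optimize import least_squares as L
f,K,T=grab('scene')
P=np.array([[-100,-95,225],[-100,95,225],[-5,95,225],[-5,-95,225],[0,-170,30],[0,170,30],[30,-105,225],[30,105,225]],float)
U=np.array([[278,32],[645,122],[598,280],[218,183],[112,322],[703,492],[172,232],[600,352]])/5+[170,180]
def r(p):
    c,s=np.cos(p[2]),np.sin(p[2]); R=np.array([[c,-s,0],[s,c,0],[0,0,1]])
    return np.concatenate([proj(R@q+[p[0],p[1],0],K,T)-u for q,u in zip(P,U)])
s=L(r,[757,45,0.]); print(s.x,np.degrees(s.x[2]),s.fun.reshape(-1,2).round(1))
E
python3 -m handwheel '[{"gripper":100,"travel":[-0.003,-0.01,-0.02],"twist":0.12},{"gripper":100,"travel":[0,0,0],"twist":0.12},{"gripper":100,"travel":[0,0,0],"twist":0.12},{"gripper":100,"travel":[0,0,0],"twist":0.12},{"gripper":100,"travel":[0,0,0],"twist":0.12}]' 8
```

```text
[7.52485693e+02 4.60195156e+01 5.13289501e-02] 2.9409322050878806 [[ 0.2 -1.8]
 [ 0.1 -0.8]
 [-0.3  0.8]
 [-0.3 -0.3]
 [-0.1  0.3]
 [ 0.7 -0.1]
 [ 0.1  1.1]
 [-0.3  0.6]]
time_s: 2.12
ee_pos: [564.9, -3.0, 425.0]
ee_rot: [180.0, -0.0, 55.3]
force: [-0.2, -0.1, -0.2]
gripper_width: 91.2
```

```bash
python3 -m handwheel '[{"gripper":100,"travel":[0,0,0],"twist":0.12},{"gripper":100,"travel":[0,0,0],"twist":0.12},{"gripper":100,"travel":[0,0,0],"twist":0.12},{"gripper":100,"travel":[0,0,0],"twist":0.12},{"gripper":100,"travel":[0,0,0],"twist":0.12}]' >/dev/null; python3 -m handwheel '[{"gripper":100,"travel":[0,0,0],"twist":0.12},{"gripper":100,"travel":[0,0,0],"twist":0.12},{"gripper":100,"travel":[0,0,0],"twist":0.073},{"gripper":100,"travel":[0,0,0],"twist":0}]'
python3 - <<'E'
from h import *
for c in ('wrist','scene','side'):
  f,K,T=grab(c); 
  if c=='wrist':cv2.imwrite('pics/w1.png',f[:,:,::-1]);print(T.round(2))
  for n,z in dict(jar=6,tray_left=17.5,tray_right=17.5,tray=0).items():
    for q in env.pinpoint(c,n)[:1]: print(c,n,np.round(q['uv']),round(q['confidence'],2),hit(q['uv'],K,T,z).round(1))
  for q in env.trace(c,'jar')[:1]: print('trace',q['uv'],q['confidence'],q['pixels'].sum(),'mid',hit(q['uv'],K,T,41).round(1),'top',hit(q['uv'],K,T,76).round(1))
E
```

```text
time_s: 2.87
ee_pos: [565.0, -3.0, 424.8]
ee_rot: [180.0, -0.0, 3.2]
force: [0.4, 0.9, -1.0]
gripper_width: 91.7
[[ 6.0000e-02 -9.6000e-01 -2.7000e-01  6.4045e+02]
 [-1.0000e+00 -5.0000e-02 -2.0000e-02  1.8900e+00]
 [ 0.0000e+00  2.7000e-01 -9.6000e-01  4.0525e+02]
 [ 0.0000e+00  0.0000e+00  0.0000e+00  1.0000e+00]]
wrist jar [264. 188.] 0.96 [527.8  -3.    6. ]
wrist tray_left [97. 86.] 0.83 [634.1 184.7  17.5]
wrist tray_right [358.  34.] 0.74 [702.6 -91.6  17.5]
trace [263.6, 200.1] 0.56 1753 mid [523.   -2.6  41. ] top [534.3  -2.2  76. ]
scene jar [256. 195.] 0.71 [534.6 -14.4   6. ]
scene tray_right [211. 233.] 0.77 [705.2 -91.5  17.5]
trace [256.0, 185.6] 0.43 125 mid [523.8 -20.1  41. ] top [544.9 -12.7  76. ]
side jar [282. 230.] 0.67 [541.8  -4.4   6. ]
side tray_left [238. 260.] 0.6 [624.9 188.5  17.5]
side tray_right [254. 200.] 0.78 [693.5 -98.2  17.5]
side tray [270. 233.] 0.71 [578.1  18.8   0. ]
trace [283.7, 226.0] 0.7 215 mid [533.4   5.5  41. ] top [524.   37.1  76. ]
```

View pics/w1.png

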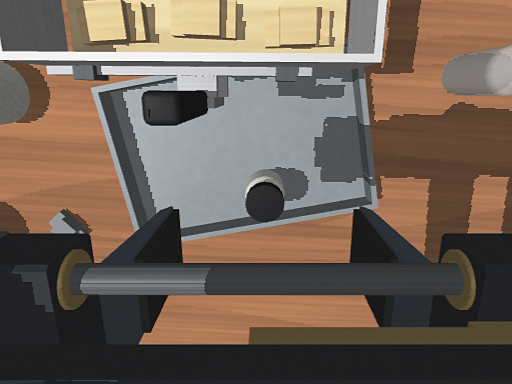

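The wrist view shows the jar cap at (265,202), which is about (532,-3) mm, clear of the tray walls. Descending to it now.

```bash
python3 -m handwheel '[{"gripper":100,"travel":[-0.033,-0.002,0.0],"twist":0},{"gripper":100,"travel":[0,0,0.038],"twist":0},{"gripper":100,"travel":[0,0,0.038],"twist":0},{"gripper":100,"travel":[0,0,0.038],"twist":0},{"gripper":100,"travel":[0,0,0.038],"twist":0}]';python3 -m handwheel '[{"gripper":100,"travel":[0,0,0.034],"twist":0},{"gripper":100,"travel":[0,0,0.022],"twist":0},{"gripper":100,"travel":[0,0,0],"twist":0},{"gripper":50,"travel":[0,0,0],"twist":0},{"gripper":40,"travel":[0,0,0],"twist":0}]' 12
python3 -m handwheel '[{"gripper":30,"travel":[0,0,0],"twist":0},{"gripper":30,"travel":[0,0,0],"twist":0},{"gripper":30,"travel":[0,0,0],"twist":0},{"gripper":30,"travel":[0,0,0],"twist":0},{"gripper":30,"travel":[0,0,0],"twist":0}]' 12
```

```text
time_s: 4.18
ee_pos: [531.6, -2.9, 271.9]
ee_rot: [180.0, -0.1, 3.3]
force: [-0.0, 0.6, -1.4]
gripper_width: 91.1
time_s: 4.6
ee_pos: [532.9, -2.9, 218.2]
ee_rot: [180.0, -0.2, 3.3]
force: [0.3, -0.7, 1.0]
gripper_width: 80.7
time_s: 5.02
ee_pos: [532.0, -2.9, 217.3]
ee_rot: [180.0, -0.1, 3.3]
force: [-0.1, 0.7, -0.7]
gripper_width: 47.0
```

```bash
python3 -m handwheel '[{"gripper":30,"travel":[0,0,0],"twist":0},{"gripper":30,"travel":[0,0,0],"twist":0},{"gripper":30,"travel":[0,0,0],"twist":0}]' 15
python3 -m handwheel '[{"gripper":30,"travel":[0,0,-0.02],"twist":0},{"gripper":30,"travel":[0,0,-0.025],"twist":0},{"gripper":30,"travel":[0,0,-0.035],"twist":0},{"gripper":30,"travel":[0,0,-0.02],"twist":0},{"gripper":30,"travel":[0,0,0],"twist":0}]' 15
python3 - <<'E'
from h import *
for c in ('wrist','scene','side'):
  f,K,T=grab(c)
  m=env.pinpoint(c,'mat')[:2]; t=env.trace(c,'mat')[:1]
  for q in m+t: print(c,np.round(q['uv']),round(q['confidence'],2),hit(q['uv'],K,T,2).round(1))
  for n in('bottle','tray_right'):
    for q in env.pinpoint(c,n)[:1]: print(c,n,round(q['confidence'],2),hit(q['uv'],K,T,0).round(1))
E
```

```text
time_s: 5.27
ee_pos: [532.0, -2.9, 217.2]
ee_rot: [180.0, -0.0, 3.3]
force: [-0.8, -0.2, 4.0]
gripper_width: 43.6
time_s: 5.68
ee_pos: [533.1, -2.9, 320.8]
ee_rot: [180.0, -0.5, 3.3]
force: [1.0, 0.7, -1.9]
gripper_width: 43.5
scene [161. 136.] 0.91 [ 424.6 -385.2    2. ]
scene [159. 136.] 0.96 [ 426.4 -392.7    2. ]
scene bottle 0.57 [ 668.4 -212.6    0. ]
scene tray_right 0.57 [ 706.1 -100.1    0. ]
side [340. 178.] 0.75 [ 422.8 -385.8    2. ]
side [338. 176.] 0.52 [ 432.  -393.4    2. ]
side bottle 0.51 [ 675.4 -201.7    0. ]
side tray_right 0.91 [ 697.4 -107.4    0. ]
```

```bash
python3 -m handwheel '[{"gripper":30,"travel":[-0.006,0.018,0],"twist":0},{"gripper":30,"travel":[-0.012,0.034,0],"twist":0},{"gripper":30,"travel":[-0.012,0.035,0],"twist":0},{"gripper":30,"travel":[-0.012,0.035,0],"twist":0},{"gripper":30,"travel":[-0.012,0.035,0],"twist":0}]' 
python3 -m handwheel '[{"gripper":30,"travel":[-0.012,0.035,0],"twist":0},{"gripper":30,"travel":[-0.012,0.035,0],"twist":0},{"gripper":30,"travel":[-0.012,0.035,0],"twist":0},{"gripper":30,"travel":[-0.012,0.035,0],"twist":0},{"gripper":30,"travel":[-0.012,0.035,0],"twist":0}]'
python3 -m handwheel '[{"gripper":30,"travel":[-0.009,0.03,0],"twist":0},{"gripper":30,"travel":[-0.006,0.018,0],"twist":0},{"gripper":30,"travel":[0,0,0],"twist":0},{"gripper":30,"travel":[0,0,0],"twist":0}]'
python3 - <<'E'
from h import *
f,K,T=grab('wrist');cv2.imwrite('pics/w2.png',f[:,:,::-1])
for q in env.pinpoint('wrist','mat')[:2]+env.trace('wrist','mat')[:1]: print(np.round(q['uv']),round(q['confidence'],2),hit(q['uv'],K,T,2).round(1))
t=env.trace('wrist','mat')
if t:
  p=t[0]['pixels']; ys,xs=np.nonzero(p); h=np.array([hit((x,y),K,T,4)[:2] for x,y in zip(xs,ys)]); 
  (c,r)=cv2.minEnclosingCircle(h.astype(np.float32)); print('circle',c,r)
E
```

```text
time_s: 6.85
ee_pos: [486.5, -164.0, 316.9]
ee_rot: [180.0, -0.0, 3.4]
force: [0.2, -0.6, -1.5]
gripper_width: 43.0
time_s: 7.27
ee_pos: [436.5, -342.6, 317.0]
ee_rot: [180.0, -0.0, 3.3]
force: [1.0, -0.3, -1.8]
gripper_width: 43.4
time_s: 7.6
ee_pos: [424.7, -390.5, 316.5]
ee_rot: [-180.0, -0.0, 3.2]
force: [-0.6, 0.5, -1.5]
gripper_width: 43.7
[260. 172.] 0.94 [ 430.3 -384.5    2. ]
[261. 161.] 0.89 [ 440.7 -385.     2. ]
circle (428.88409423828125, -385.8746337890625) 54.5658073425293
```

View pics/w2.png

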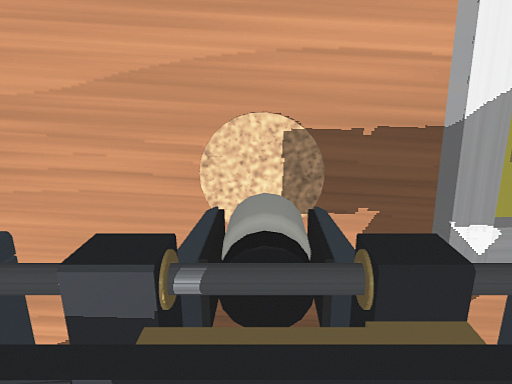

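The wrist view shows the mat at (262,172), centred at (429,-386), with the jar held squarely. Lowering it.

```bash
python3 -m handwheel '[{"gripper":30,"travel":[0.004,-0.004,0.025],"twist":0},{"gripper":30,"travel":[0,0,0.03],"twist":0},{"gripper":30,"travel":[0,0,0.025],"twist":0},{"gripper":30,"travel":[0,0,0.015],"twist":0},{"gripper":30,"travel":[0,0,0.005],"twist":0}]' 
python3 -m handwheel '[{"gripper":30,"travel":[0,0,0.001],"twist":0},{"gripper":30,"travel":[0,0,0],"twist":0},{"gripper":30,"travel":[0,0,0],"twist":0}]'
```

```text
time_s: 8.22
ee_pos: [428.5, -383.6, 214.8]
ee_rot: [-179.7, 0.2, 3.4]
force: [-5.5, 6.7, 20.4]
gripper_width: 43.4
time_s: 8.47
ee_pos: [429.5, -385.4, 216.6]
ee_rot: [179.9, -0.1, 3.4]
force: [0.4, -1.4, -2.3]
gripper_width: 43.2
```

```bash
python3 -m handwheel '[{"gripper":30,"travel":[0,0,0.001],"twist":0},{"gripper":30,"travel":[0,0,0.001],"twist":0},{"gripper":30,"travel":[0,0,0],"twist":0}]'
python3 -m handwheel '[{"gripper":60,"travel":[0,0,0],"twist":0},{"gripper":85,"travel":[0,0,0],"twist":0},{"gripper":85,"travel":[0,0,0],"twist":0},{"gripper":85,"travel":[0,0,0],"twist":0}]'
python3 -m handwheel '[{"gripper":100,"travel":[0,0,0],"twist":0},{"gripper":100,"travel":[0,0,-0.02],"twist":0},{"gripper":100,"travel":[0,0,-0.035],"twist":0},{"gripper":100,"travel":[0,0,-0.035],"twist":0},{"gripper":100,"travel":[0,0,-0.035],"twist":0}]'
python3 - <<'E'
from h import *
f,K,T=grab('wrist')
for n in('jar','mat'):
  for q in env.pinpoint('wrist',n)[:1]: print(n,np.round(q['uv']),round(q['confidence'],2),hit(q['uv'],K,T,4).round(1))
b=f[100:340]
for c in('side','scene'):
  f,K,T=grab(c)
  for n in('jar','mat'):
    for q in env.pinpoint(c,n)[:1]: print(c,n,np.round(q['uv']),round(q['confidence'],2),hit(q['uv'],K,T,4).round(1))
  if c=='side': a=cv2.resize(f[110:230,270:410],(512,439),interpolation=cv2.INTER_CUBIC)
cv2.imwrite('pics/a3.png',np.vstack([a[:360],b])[:,:,::-1])
E
```

```text
time_s: 8.72
ee_pos: [429.3, -385.7, 214.9]
ee_rot: [179.9, -0.1, 3.3]
force: [1.0, 0.9, 3.9]
gripper_width: 43.1
time_s: 9.05
ee_pos: [428.8, -385.5, 213.7]
ee_rot: [180.0, -0.0, 3.3]
force: [-0.2, 0.2, -0.6]
gripper_width: 67.2
time_s: 9.47
ee_pos: [428.7, -385.4, 339.8]
ee_rot: [-179.9, 0.0, 3.3]
force: [-0.0, -0.7, -0.6]
gripper_width: 91.2
jar [267. 175.] 0.66 [ 426.8 -386.2    4. ]
side jar [336. 176.] 0.69 [ 438.1 -387.3    4. ]
side mat [342. 175.] 0.74 [ 416.8 -406.2    4. ]
scene jar [159. 137.] 0.82 [ 432.1 -389.2    4. ]
scene mat [160. 137.] 0.9 [ 431.6 -386.5    4. ]
```

View pics/a3.png

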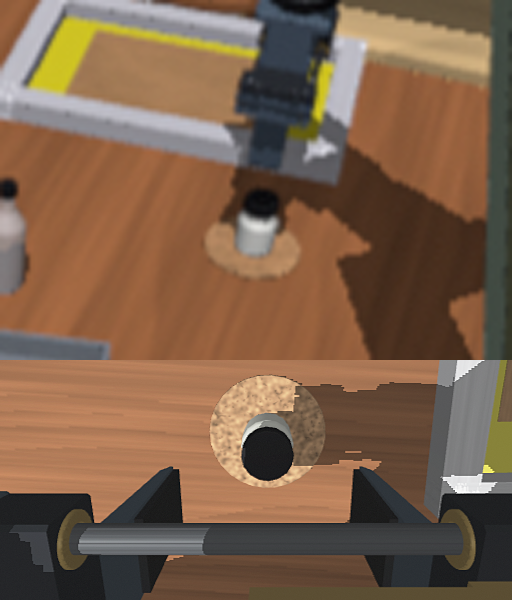

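The jar stands upright on the mat, with its base about 3 mm from the centre by my estimate. Next I'll grip the tray's left wall and drag it for full control of position and yaw.

```bash
python3 -m handwheel '[{"gripper":50,"travel":[0.004,-0.02,0],"twist":0},{"gripper":50,"travel":[0.006,-0.037,0],"twist":0},{"gripper":50,"travel":[0.006,-0.037,0],"twist":0},{"gripper":50,"travel":[0.006,-0.037,0],"twist":0},{"gripper":50,"travel":[0.006,-0.037,0],"twist":0}]' 
python3 -m handwheel '[{"gripper":50,"travel":[0.006,-0.037,0],"twist":0},{"gripper":50,"travel":[0.006,-0.037,0],"twist":0},{"gripper":50,"travel":[0.006,-0.037,0],"twist":0},{"gripper":50,"travel":[0.006,-0.037,0],"twist":0},{"gripper":50,"travel":[0.006,-0.037,0],"twist":0}]'
python3 -m handwheel '[{"gripper":50,"travel":[0.006,-0.037,0],"twist":0},{"gripper":50,"travel":[0.006,-0.037,0],"twist":0},{"gripper":50,"travel":[0.006,-0.037,0],"twist":0},{"gripper":50,"travel":[0.004,-0.03,0],"twist":0},{"gripper":50,"travel":[0.003,-0.018,0],"twist":0}]'
python3 -m handwheel '[{"gripper":50,"travel":[0,0,0],"twist":-0.1},{"gripper":50,"travel":[0,0,0],"twist":-0.095},{"gripper":50,"travel":[0,0,0],"twist":0},{"gripper":50,"travel":[0,0,0],"twist":0}]'
python3 - <<'E'
from h import *
f,K,T=grab('wrist');cv2.imwrite('pics/w4.png',f[:,:,::-1])
for q in env.pinpoint('wrist','tray_left')[:1]: print(q['uv'],hit(q['uv'],K,T,17.5))
print(proj([480.9,139.5,35],K,T))
E
```

```text
time_s: 10.33
ee_pos: [446.8, -214.7, 337.8]
ee_rot: [-179.9, 0.1, 3.3]
force: [0.4, -0.0, -0.8]
gripper_width: 60.4
time_s: 10.75
ee_pos: [466.1, -28.0, 338.0]
ee_rot: [-180.0, 0.1, 3.3]
force: [1.0, -0.2, -0.2]
gripper_width: 45.8
time_s: 11.17
ee_pos: [482.0, 133.3, 337.9]
ee_rot: [-180.0, 0.1, 3.4]
force: [0.4, 0.1, 1.2]
gripper_width: 45.1
time_s: 11.5
ee_pos: [482.1, 130.5, 338.0]
ee_rot: [180.0, 0.1, 14.4]
force: [-0.1, 0.5, -0.7]
gripper_width: 45.7
[255.75780418 180.75529653]
```

View pics/w4.png

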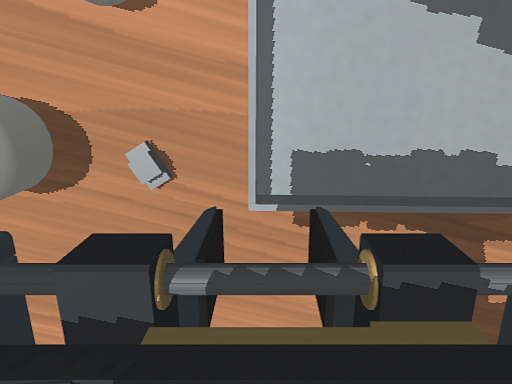

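The wrist view shows the tray's near-left corner at (250,210) and its left wall running straight up the picture, so the yaw matches (14.4°).

Run:
```python
from h import *
f,K,T=grab('wrist'); c=hit((250,210),K,T,35); d=hit((249.5,30),K,T,35); print(c,d, 'tray yaw',np.degrees(np.arctan2(-(d-c)[1],-(d-c)[0]))+180)
e=hit((254,210),K,T,35); print(e); s=env.state(); y=np.radians(s['ee_rot'][2]); u=np.array([np.cos(y),np.sin(y)])
g=e[:2]+28*u; dl=g-s['ee_pos'][:2]; print(g,'tool',dl@u,dl@[u[1],-u[0]],s['ee_pos'])
ctr=c[:2]+92.5*u-140*np.array([-u[1],u[0]]); print('tray centre',ctr)
```

```text
[454.19409767 137.76400576  35.        ] [594.90090106 172.38013975  35.        ] tray yaw 13.821207419438736
[455.06167903 134.37768569  35.        ]
[482.18616312 141.32479752] tool 2.7963934716394196 -10.84387176397884 [482.16769382 130.12618019 338.49513926]
tray centre [578.53732751  25.09186548]
```

```bash
python3 -m handwheel '[{"gripper":50,"travel":[0.003,-0.011,0.02],"twist":0},{"gripper":50,"travel":[0,0,0.035],"twist":0},{"gripper":50,"travel":[0,0,0.035],"twist":0},{"gripper":50,"travel":[0,0,0.03],"twist":0},{"gripper":50,"travel":[0,0,0.014],"twist":0}]' 25
python3 -m handwheel '[{"gripper":50,"travel":[0,0,0],"twist":0},{"gripper":30,"travel":[0,0,0],"twist":0},{"gripper":15,"travel":[0,0,0],"twist":0},{"gripper":0,"travel":[0,0,0],"twist":0},{"gripper":0,"travel":[0,0,0],"twist":0}]' 25
python3 -m handwheel '[{"gripper":0,"travel":[0,0,0],"twist":0},{"gripper":0,"travel":[0,0,0],"twist":0},{"gripper":0,"travel":[0,0,0],"twist":0},{"gripper":0,"travel":[0,0,0],"twist":0}]' 25
```

```text
time_s: 12.07
ee_pos: [481.0, 141.2, 201.4]
ee_rot: [180.0, 0.3, 14.4]
force: [0.1, -0.1, 0.2]
gripper_width: 45.7
time_s: 12.48
ee_pos: [482.8, 141.9, 206.2]
ee_rot: [180.0, -0.2, 14.5]
force: [0.2, 0.9, -0.3]
gripper_width: 21.8
time_s: 12.82
ee_pos: [482.4, 141.9, 205.4]
ee_rot: [-180.0, -0.1, 14.5]
force: [-1.5, 0.0, 5.7]
gripper_width: 5.9
```

The grip is on the wall (5.9 mm wide). I'll rotate first, then drag.

```bash
python3 -m handwheel '[{"gripper":0,"travel":[0,0,0],"twist":0.03},{"gripper":0,"travel":[0,0,0],"twist":0.05},{"gripper":0,"travel":[0,0,0],"twist":0.05},{"gripper":0,"travel":[0,0,0],"twist":0.05},{"gripper":0,"travel":[0,0,0],"twist":0.02}]' 40
python3 -m handwheel '[{"gripper":0,"travel":[0.005,-0.002,0],"twist":0},{"gripper":0,"travel":[0.01,-0.003,0],"twist":0},{"gripper":0,"travel":[0.01,-0.003,0],"twist":0},{"gripper":0,"travel":[0.01,-0.003,0],"twist":0},{"gripper":0,"travel":[0.01,-0.003,0],"twist":0}]'
python3 -m handwheel '[{"gripper":0,"travel":[0.01,-0.003,0],"twist":0},{"gripper":0,"travel":[0.01,-0.003,0],"twist":0},{"gripper":0,"travel":[0.01,-0.003,0],"twist":0},{"gripper":0,"travel":[0.01,-0.003,0],"twist":0},{"gripper":0,"travel":[0.005,-0.001,0],"twist":0}]'
python3 - <<'E'
from h import *
for c in('wrist','scene','side'):
  f,K,T=grab(c)
  if c=='scene': a=cv2.resize(f[180:300,170:330],(800,600),interpolation=cv2.INTER_CUBIC);cv2.imwrite('pics/a5.png',a[:,:,::-1])
  for n in('tray_left','tray_right'):
    for q in env.pinpoint(c,n)[:1]:print(c,n,q['uv'],round(q['confidence'],2),hit(q['uv'],K,T,17.5).round(1))
E
```

```text
time_s: 13.23
ee_pos: [483.1, 142.0, 205.4]
ee_rot: [-180.0, -0.2, 3.0]
force: [0.6, -1.2, 4.6]
gripper_width: 6.1
time_s: 13.65
ee_pos: [525.8, 157.9, 205.3]
ee_rot: [180.0, 0.2, 3.0]
force: [-4.4, -2.1, 10.9]
gripper_width: 5.8
time_s: 14.07
ee_pos: [570.8, 173.7, 205.4]
ee_rot: [180.0, 0.1, 3.0]
force: [-6.4, -0.6, 11.2]
gripper_width: 5.3
scene tray_left [302.7, 271.1] 0.89 [726.7 187.8  17.5]
scene tray_right [205.2, 245.7] 0.63 [746.8 -92.   17.5]
side tray_left [213.9, 248.1] 0.93 [723.1 176.8  17.5]
```

View pics/a5.png

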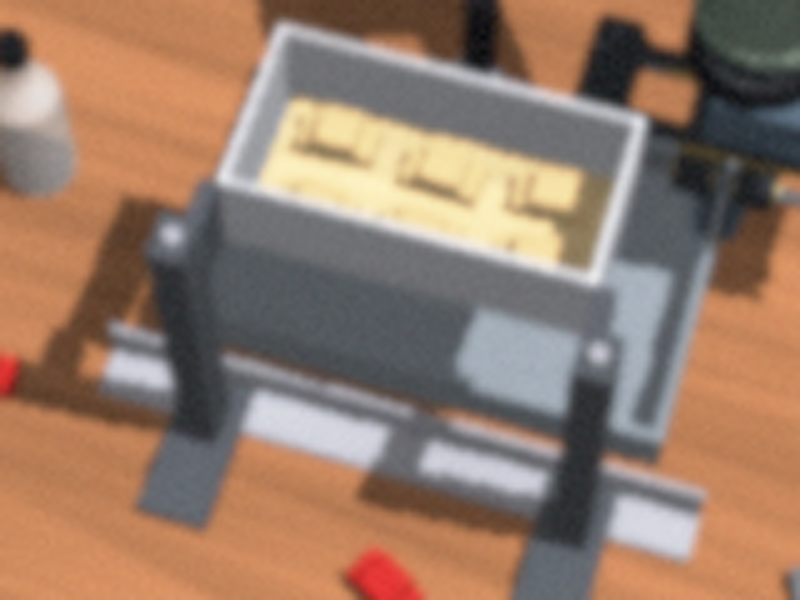

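The crop shows the tray nearly in place. Its far side runs from about (200,335) to (660,450), with a small gap to the rail at the left. I'll release, go behind the near wall, and push with open fingers.

```bash
python3 -m handwheel '[{"gripper":50,"travel":[0,0,0],"twist":0},{"gripper":50,"travel":[0,0,0],"twist":0},{"gripper":50,"travel":[0,0,0],"twist":0},{"gripper":50,"travel":[0,0,-0.03],"twist":0},{"gripper":100,"travel":[0,0,-0.03],"twist":0}]' 
python3 -m handwheel '[{"gripper":100,"travel":[-0.025,0.0,0],"twist":0},{"gripper":100,"travel":[-0.03,0.01,0],"twist":0},{"gripper":100,"travel":[-0.022,0.032,0],"twist":0},{"gripper":100,"travel":[0,0.035,0],"twist":0},{"gripper":100,"travel":[0,0.035,0],"twist":0}]' 
python3 -m handwheel '[{"gripper":100,"travel":[0,0.02,0],"twist":0},{"gripper":100,"travel":[0,0,0.03],"twist":0},{"gripper":100,"travel":[0,0,0.028],"twist":0},{"gripper":100,"travel":[0,0,0],"twist":0}]'
python3 - <<'E'
from h import *
for c in('wrist','scene'):
  f,K,T=grab(c)
  for n in('tray','tray_left','tray_right'):
    for q in env.pinpoint(c,n)[:1]:print(c,n,q['uv'],round(q['confidence'],2),hit(q['uv'],K,T,0 if n=='tray' else 17.5).round(1))
E
```

```text
time_s: 14.93
ee_pos: [570.0, 173.3, 263.1]
ee_rot: [179.9, 0.3, 3.0]
force: [1.2, -0.6, -0.2]
gripper_width: 36.2
time_s: 15.35
ee_pos: [498.1, 57.0, 264.6]
ee_rot: [180.0, 0.1, 3.2]
force: [0.1, 0.2, 0.3]
gripper_width: 69.4
time_s: 15.68
ee_pos: [498.7, 37.0, 202.8]
ee_rot: [180.0, 0.6, 3.0]
force: [-0.3, 0.2, -0.0]
gripper_width: 90.8
scene tray [260.3, 234.0] 0.88 [651.2  38.8   0. ]
scene tray_left [300.9, 272.4] 0.59 [732.  184.2  17.5]
scene tray_right [204.0, 241.9] 0.64 [737.1 -99.8  17.5]
```

```bash
python3 -m handwheel '[{"gripper":100,"travel":[0.012,0,0],"twist":0},{"gripper":100,"travel":[0.012,0,0],"twist":0},{"gripper":100,"travel":[0.006,0,0],"twist":0},{"gripper":100,"travel":[0.004,0,0],"twist":0},{"gripper":100,"travel":[0.004,0,0],"twist":0}]' 
python3 -m handwheel '[{"gripper":100,"travel":[0.004,0,0],"twist":0},{"gripper":100,"travel":[0.003,0,0],"twist":0},{"gripper":100,"travel":[0.003,0,0],"twist":0},{"gripper":100,"travel":[0,0,0],"twist":0},{"gripper":100,"travel":[0,0,0],"twist":0}]' 
python3 -m handwheel '[{"gripper":100,"travel":[0.002,0,0],"twist":0},{"gripper":100,"travel":[0.002,0,0],"twist":0},{"gripper":100,"travel":[0,0,0],"twist":0}]'
```

```text
time_s: 16.5
ee_pos: [538.4, 39.7, 206.9]
ee_rot: [-180.0, 0.1, 3.0]
force: [-1.8, 0.5, 1.8]
gripper_width: 90.9
time_s: 16.92
ee_pos: [549.2, 40.2, 206.8]
ee_rot: [180.0, -0.1, 3.0]
force: [0.2, -0.6, -1.6]
gripper_width: 91.2
time_s: 17.17
ee_pos: [551.1, 40.4, 206.4]
ee_rot: [-180.0, 0.4, 3.0]
force: [-6.1, 0.4, 4.6]
gripper_width: 91.0
```

```bash
python3 -m handwheel '[{"gripper":100,"travel":[0.002,0,0],"twist":0},{"gripper":100,"travel":[0.002,0,0],"twist":0},{"gripper":100,"travel":[0,0,0],"twist":0},{"gripper":100,"travel":[0,0,0],"twist":0}]' 
python3 -m handwheel '[{"gripper":100,"travel":[0.002,0,0],"twist":0},{"gripper":100,"travel":[0.002,0,0],"twist":0},{"gripper":100,"travel":[0,0,0],"twist":0},{"gripper":100,"travel":[0,0,0],"twist":0}]'
python3 - <<'E'
from h import *
f,K,T=grab('scene');a=cv2.resize(f[180:300,170:330],(800,600),interpolation=cv2.INTER_CUBIC);cv2.imwrite('pics/a6.png',a[:,:,::-1])
E
```

```text
time_s: 17.5
ee_pos: [552.7, 40.5, 206.1]
ee_rot: [-180.0, 0.8, 3.0]
force: [-13.3, -0.4, 9.7]
gripper_width: 91.4
time_s: 17.83
ee_pos: [554.2, 40.6, 205.7]
ee_rot: [-180.0, 1.3, 3.0]
force: [-20.9, -0.5, 15.5]
gripper_width: 91.2
```

View pics/a6.png

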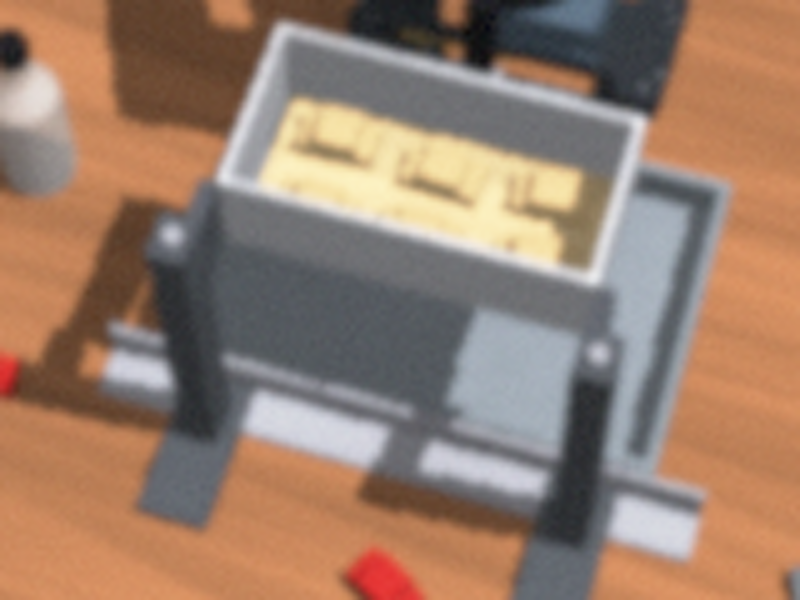

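The tray's far wall lies along the rail from (222,357) to (655,478) with no gap, and the push force rose from 6 to 21 N, so the contact is solid. It sits about 3 mm off centre. Backing off, then going above the bolt grip.

```bash
python3 -m handwheel '[{"gripper":100,"travel":[-0.008,0,0],"twist":0},{"gripper":100,"travel":[-0.015,0,0],"twist":0},{"gripper":100,"travel":[-0.02,0,0],"twist":0},{"gripper":100,"travel":[0,0,-0.035],"twist":0},{"gripper":100,"travel":[0,0,-0.04],"twist":0}]' 
python3 -m handwheel '[{"gripper":100,"travel":[0,0,-0.04],"twist":0},{"gripper":100,"travel":[0,0,-0.04],"twist":0},{"gripper":100,"travel":[0,0,-0.04],"twist":0},{"gripper":100,"travel":[0,0,-0.04],"twist":0},{"gripper":100,"travel":[0,0,-0.025],"twist":0}]' 
python3 -m handwheel '[{"gripper":100,"travel":[0,0,0],"twist":0},{"gripper":100,"travel":[0,0,0],"twist":0}]'
python3 - <<'E'
from h import *
f,K,T=grab('wrist');cv2.imwrite('pics/w7.png',f[:,:,::-1])
for q in env.pinpoint('wrist','bolt_grip')[:1]: print(q['uv'],q['confidence'],hit(q['uv'],K,T,264))
for n in('tray_left','tray_right'):
    for q in env.pinpoint('wrist',n)[:1]:print(n,q['uv'],round(q['confidence'],2),hit(q['uv'],K,T,17.5).round(1))
E
```

```text
time_s: 18.3
ee_pos: [515.9, 38.4, 280.0]
ee_rot: [180.0, 0.4, 3.0]
force: [2.1, 0.3, -0.1]
gripper_width: 91.1
time_s: 18.72
ee_pos: [517.9, 38.6, 471.7]
ee_rot: [180.0, -0.5, 3.0]
force: [0.9, -0.3, 0.7]
gripper_width: 91.3
time_s: 18.88
ee_pos: [517.9, 38.6, 468.5]
ee_rot: [180.0, -0.3, 3.0]
force: [0.4, -0.2, -0.5]
gripper_width: 91.2
[268.3, 9.6] 0.67 [632.58862837  43.91197207 264.        ]
```

View pics/w7.png

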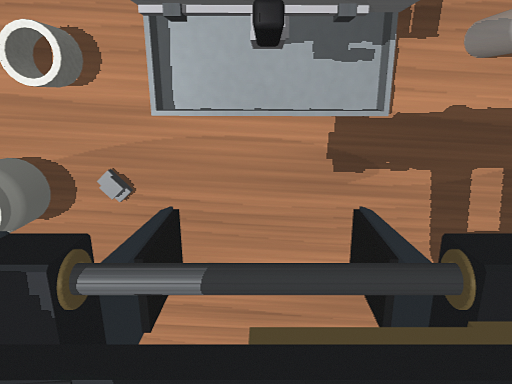

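The wrist view shows the tray square to the rail and the grip at (268,10), which is about (632,42) mm. Going to it.

```bash
python3 -m handwheel '[{"gripper":100,"travel":[0.02,0,0],"twist":0},{"gripper":100,"travel":[0.035,0.001,0],"twist":0},{"gripper":100,"travel":[0.035,0.001,0],"twist":0},{"gripper":100,"travel":[0.02,0,0],"twist":0},{"gripper":100,"travel":[0,0,0],"twist":0}]' 
python3 -m handwheel '[{"gripper":100,"travel":[0,0,0.015],"twist":0},{"gripper":100,"travel":[0,0,0.02],"twist":0},{"gripper":100,"travel":[0,0,0.009],"twist":0},{"gripper":100,"travel":[0,0,0],"twist":0},{"gripper":50,"travel":[0,0,0],"twist":0}]' 15
python3 -m handwheel '[{"gripper":30,"travel":[0,0,0],"twist":0},{"gripper":15,"travel":[0,0,0],"twist":0},{"gripper":10,"travel":[0,0,0],"twist":0},{"gripper":10,"travel":[0,0,0],"twist":0},{"gripper":10,"travel":[0,0,0],"twist":0}]' 15
python3 -m handwheel '[{"gripper":10,"travel":[0,0,0],"twist":0},{"gripper":10,"travel":[0,0,0],"twist":0},{"gripper":10,"travel":[0,0,0],"twist":0},{"gripper":10,"travel":[0,0,0],"twist":0},{"gripper":10,"travel":[0,0,0],"twist":0}]' 15
```

```text
time_s: 19.5
ee_pos: [631.2, 42.4, 463.4]
ee_rot: [180.0, 0.1, 3.0]
force: [-0.1, -0.3, -0.7]
gripper_width: 91.0
time_s: 19.92
ee_pos: [627.4, 42.4, 422.2]
ee_rot: [-180.0, 0.1, 3.0]
force: [-0.2, -0.6, 0.1]
gripper_width: 87.2
time_s: 20.33
ee_pos: [627.7, 42.4, 423.3]
ee_rot: [180.0, -0.1, 3.0]
force: [-0.2, -0.6, 0.3]
gripper_width: 54.2
time_s: 20.75
ee_pos: [627.8, 42.4, 422.7]
ee_rot: [180.0, 0.0, 3.0]
force: [0.3, 0.5, -0.5]
gripper_width: 20.6
```

```bash
python3 -m handwheel '[{"gripper":10,"travel":[0,0,0],"twist":0},{"gripper":10,"travel":[0,0,0],"twist":0},{"gripper":10,"travel":[0,0,0],"twist":0},{"gripper":10,"travel":[0,0,0],"twist":0}]' 20
python3 -m handwheel '[{"gripper":10,"travel":[0,-0.005,0],"twist":0},{"gripper":10,"travel":[0,-0.008,0],"twist":0},{"gripper":10,"travel":[0,-0.008,0],"twist":0},{"gripper":10,"travel":[0,-0.01,0],"twist":0},{"gripper":10,"travel":[0,-0.008,0],"twist":0}]' 20
python3 -m handwheel '[{"gripper":10,"travel":[0,0,0],"twist":0},{"gripper":10,"travel":[0,0,0],"twist":0},{"gripper":10,"travel":[0,0,0],"twist":0},{"gripper":10,"travel":[0,0,0],"twist":0},{"gripper":10,"travel":[0,0,0],"twist":0}]' 20
python3 -m handwheel '[{"gripper":10,"travel":[0,0,0],"twist":0},{"gripper":10,"travel":[0,0,0],"twist":0},{"gripper":10,"travel":[0,0,0],"twist":0},{"gripper":10,"travel":[0,0,0],"twist":0},{"gripper":10,"travel":[0,0,0],"twist":0}]' 20
python3 - <<'E'
from h import *
f,K,T=grab('scene');a=cv2.resize(f[180:300,170:330],(533,400),interpolation=cv2.INTER_CUBIC)
f,K,T=grab('side');b=cv2.resize(f[150:270,190:350],(267,200),interpolation=cv2.INTER_CUBIC)
b=np.vstack([b,cv2.resize(f[130:220,290:410],(267,200))])
cv2.imwrite('pics/a8.png',np.hstack([a,b])[:,:,::-1])
E
```

```text
time_s: 21.08
ee_pos: [627.7, 42.5, 422.8]
ee_rot: [-180.0, -0.0, 3.0]
force: [-0.2, 0.5, -0.6]
gripper_width: 15.6
time_s: 21.5
ee_pos: [625.7, 82.4, 422.7]
ee_rot: [180.0, -0.0, 3.0]
force: [0.9, -2.3, -0.1]
gripper_width: 15.7
time_s: 21.92
ee_pos: [625.7, 81.6, 422.8]
ee_rot: [-179.9, -0.0, 3.0]
force: [0.1, 1.9, -0.8]
gripper_width: 15.5
time_s: 22.33
ee_pos: [625.7, 81.2, 422.8]
ee_rot: [-180.0, -0.0, 3.0]
force: [-0.2, 3.2, -1.0]
gripper_width: 16.4
```

View pics/a8.png

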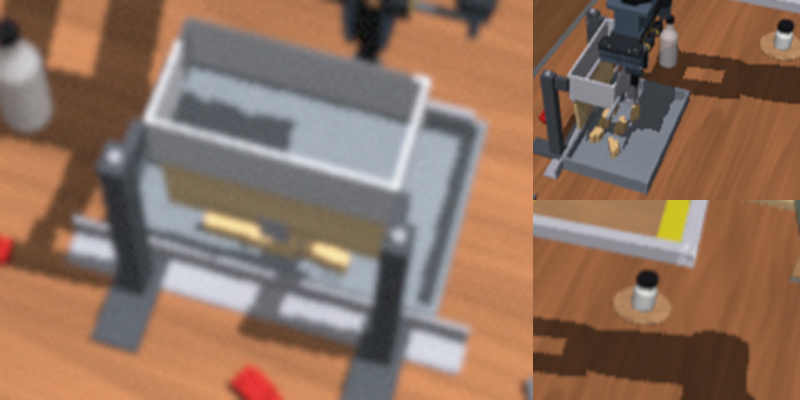

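The bin is empty with its floor hanging, and blocks lie in the tray at (230,228) and (330,257). The jar stands on the mat at (646,290). Releasing and clearing.

```bash
python3 -m handwheel '[{"gripper":60,"travel":[0,0,0],"twist":0},{"gripper":60,"travel":[0,0,0],"twist":0},{"gripper":60,"travel":[0,0,0],"twist":0},{"gripper":60,"travel":[0,0,0],"twist":0},{"gripper":60,"travel":[0,0,-0.02],"twist":0}]' 
python3 -m handwheel '[{"gripper":60,"travel":[0,0,-0.03],"twist":0},{"gripper":60,"travel":[-0.02,0,-0.03],"twist":0},{"gripper":60,"travel":[-0.04,0,0],"twist":0},{"gripper":60,"travel":[-0.04,0,0],"twist":0},{"gripper":60,"travel":[-0.04,0,0],"twist":0}]' 
python3 -m handwheel '[{"gripper":60,"travel":[-0.02,0,0],"twist":0},{"gripper":60,"travel":[0,0,0],"twist":0},{"gripper":60,"travel":[0,0,0],"twist":0}]'
python3 - <<'E'
from h import *
f,K,T=grab('wrist');w=f[:240]
f,K,T=grab('side');b=cv2.resize(f[150:270,190:350],(480,360),interpolation=cv2.INTER_CUBIC)
f,K,T=grab('scene')
b2=cv2.resize(f[180:300,170:330],(320,240),interpolation=cv2.INTER_CUBIC)
o=np.zeros((600,800,3),np.uint8);o[:240,:512]=w;o[240:,:480]=b;o[240:480,480:]=b2
cv2.imwrite('pics/a9.png',o[:,:,::-1])
E
```

```text
time_s: 22.85
ee_pos: [625.1, 81.0, 439.0]
ee_rot: [179.9, 0.5, 3.0]
force: [0.3, -0.3, -0.2]
gripper_width: 46.4
time_s: 23.27
ee_pos: [484.3, 73.6, 503.0]
ee_rot: [180.0, -0.0, 3.0]
force: [0.1, -0.4, -0.2]
gripper_width: 54.6
time_s: 23.52
ee_pos: [465.0, 72.7, 503.7]
ee_rot: [180.0, -0.1, 3.0]
force: [-0.1, -0.0, -0.4]
gripper_width: 55.0
```

View pics/a9.png

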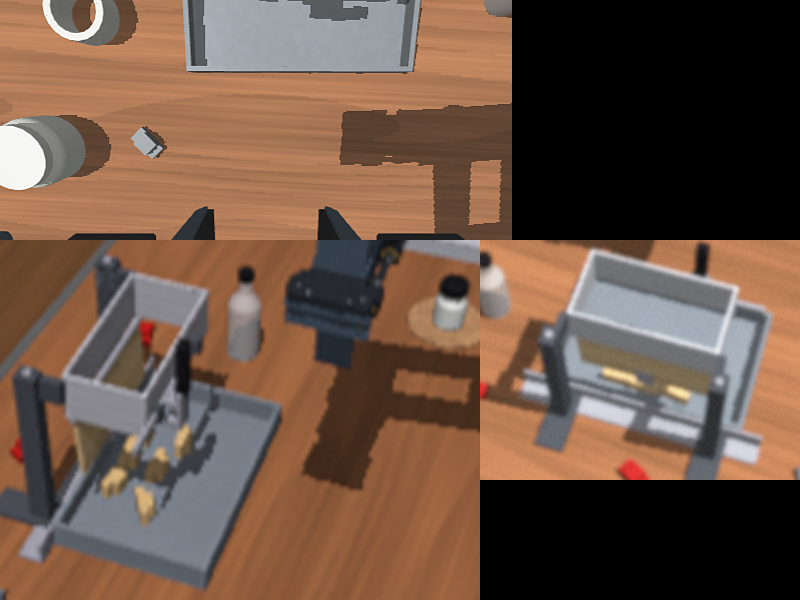

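The bin is empty and five blocks show clearly in the tray in the side view (lower left). The sixth may be hidden behind the bin, so I'll count with the detectors.

```bash
cat > cnt.py <<'E'
from h import *
S=np.array([752.5,46]);a=np.radians(2.94);R=np.array([[np.cos(a),-np.sin(a)],[np.sin(a),np.cos(a)]])
import sys
for c in sys.argv[1:]:
  f,K,T=grab(c)
  for k,r in(('pin',env.pinpoint(c,'block0')),('tr',env.trace(c,'block0'))):
    for q in r:
      p=hit(q['uv'],K,T,12); print(c,k,np.round(q['uv']),round(q['confidence'],2),'stand',(R.T@(p[:2]-S)).round(),q['pixels'].sum() if k=='tr' else '')
  for n in('tray_left','tray_right','jar','tape','bottle','tub'):
    for q in env.pinpoint(c,n)[:1]:
      p=hit(q['uv'],K,T,17.5 if 'tray' in n else 4 if n=='jar' else 0); print(c,n,round(q['confidence'],2),p[:2].round(),'stand',(R.T@(p[:2]-S)).round())
  hsv=cv2.cvtColor(f,cv2.COLOR_RGB2HSV)
E
python3 cnt.py scene side
```

```text
scene pin [164. 256.] 0.66 stand [  48. -238.] 
scene pin [237. 252.] 0.58 stand [-22. -47.] 
scene pin [252. 254.] 0.51 stand [-29.  -5.] 
scene pin [265. 256.] 0.46 stand [-35.  32.] 
scene pin [335. 297.] 0.45 stand [ 25. 242.] 
scene pin [342. 204.] 0.42 stand [-264.  205.] 
scene tr [250. 293.] 0.69 stand [82. 22.] 144
scene tr [251. 244.] 0.68 stand [-57. -17.] 766
scene tr [238. 250.] 0.57 stand [-31. -45.] 73
scene tr [250. 252.] 0.52 stand [-34. -13.] 62
scene tr [266. 255.] 0.48 stand [-38.  33.] 93
scene tr [166. 254.] 0.44 stand [  42. -236.] 124
scene tr [393. 201.] 0.35 stand [-315.  346.] 1104
scene tray_left 0.69 [745. 191.] stand [  0. 145.]
scene tray_right 0.61 [770. -90.] stand [  11. -137.]
scene jar 0.61 [ 427. -394.] stand [-347. -423.]
scene tape 0.87 [632. 303.] stand [-107.  263.]
scene bottle 0.72 [ 666. -211.] stand [ -99. -252.]
scene tub 0.84 [449. 369.] stand [-286.  338.]
side pin [241. 224.] 0.62 stand [-66.  -8.] 
side pin [199. 220.] 0.59 stand [87. 26.] 
side pin [230. 220.] 0.58 stand [-17. -15.] 
side pin [252. 216.] 0.54 stand [-88. -63.] 
side pin [185. 275.] 0.49 stand [ 20. 261.] 
side pin [227. 230.] 0.44 stand [-30.  37.] 
side pin [235. 236.] 0.44 stand [-67.  49.] 
side pin [236. 182.] 0.44 stand [  41. -222.] 
side pin [277. 290.] 0.42 stand [-275.  212.] 
side tr [275. 287.] 0.62 stand [-267.  205.] 123
side tr [230. 230.] 0.6 stand [-39.  34.] 66
side tr [237. 238.] 0.6 stand [-77.  55.] 68
side tr [253. 217.] 0.52 stand [-94. -58.] 48
side tr [185. 271.] 0.51 stand [ 25. 248.] 70
side tr [242. 226.] 0.45 stand [-72.  -4.] 59
side tray_left 0.89 [733. 190.] stand [-12. 144.]
side jar 0.67 [ 429. -384.] stand [-345. -413.]
side tape 0.87 [608. 296.] stand [-132.  257.]
side bottle 0.53 [ 677. -198.] stand [ -88. -240.]
side tub 0.92 [442. 372.] stand [-293.  341.]
```

```bash
python3 -m handwheel '[{"gripper":60,"travel":[0,0,0.03],"twist":0},{"gripper":60,"travel":[0,0,0.04],"twist":0},{"gripper":60,"travel":[0,0,0.04],"twist":0},{"gripper":60,"travel":[0,0,0.04],"twist":0},{"gripper":60,"travel":[0,0,0.04],"twist":0}]' 
python3 -m handwheel '[{"gripper":60,"travel":[0,0,0.03],"twist":0},{"gripper":60,"travel":[0,0,0],"twist":0},{"gripper":60,"travel":[0,0,0],"twist":0}]' 
python3 cnt.py wrist
```

```text
time_s: 24.98
ee_pos: [465.6, 72.8, 311.5]
ee_rot: [-180.0, -0.1, 3.0]
force: [0.2, -0.6, -1.3]
gripper_width: 54.8
time_s: 25.23
ee_pos: [465.9, 72.9, 282.2]
ee_rot: [180.0, 0.2, 3.0]
force: [0.8, 0.3, 1.0]
gripper_width: 54.5
wrist pin [ 56. 180.] 0.67 stand [-275.  200.] 
wrist tr [ 49. 184.] 0.89 stand [-278.  206.] 2238
```

Both views together give six distinct blocks at stand (x,y) of about (-66,-8), (-25,-10), (-88,-63), (-30,37), (-67,49) and (-22,-47), all inside the tray. One last check: did the tray move between the push and now?

Run:
```python
from h import *
f,K,T=grab('scene');a=cv2.resize(f[180:300,170:330],(800,600),interpolation=cv2.INTER_CUBIC)
g=lambda i:np.float32(cv2.cvtColor(i,cv2.COLOR_BGR2GRAY))
o=cv2.imread('pics/a6.png');n=a[:,:,::-1].copy()
for (x0,x1,y0,y1) in((620,750,160,500),(600,720,380,580),(0,90,0,250)):
  A,B=g(o[y0:y1,x0:x1]),g(n[y0:y1,x0:x1]);print(cv2.phaseCorrelate(A,B,cv2.createHanningWindow(A.shape[::-1],cv2.CV_32F)),np.abs(A-B).mean())
# along tray left end: column profile across the far wall / rail
print(g(o)[420:520,640].astype(int)[::6],g(n)[420:520,640].astype(int)[::6])
```

```text
((0.5959089187395818, 0.09531717631386982), 0.3184747024818703) 2.4372172
((0.041800157185875264, -0.07689279775878788), 0.3042826093037923) 0.5483489
((-0.17585697951168555, 0.01587308765552109), 0.3865058059692383) 0.5295052
[102  99  92  92  92  98 127 156 163 168 152 119 116 155 198 212 217] [102  97  95  93  91 103 129 155 166 168 153 119 111 158 197 212 216]
```

Run:
```python
from workcell import env
print(env.job_done(), env.state()['time_s'])
```

```text
the job is handed in; nothing more can be done
the job is handed in; nothing more can be done
```

The job is handed in at about 25 s. The jar is on the mat, the tray is against the rail, and the bin has been emptied into the tray; the hand-in reports no verdict.

- **Jar:** I lifted it out of the tray and stood it upright on the mat. It measured about 3 mm from the mat's centre.
- **Tray:** I gripped its left wall, turned it square and dragged it under the bin. Then I pushed it onto the rail with open fingers until the force rose to about 21 N. It sits about 3 mm off centre.
- **Bolt:** I drew it about 39 mm only after the tray was in place. The floor dropped open and the bin emptied.

**Last checks:**
- **Blocks:** no single view showed all six. Scene and side detections together give six distinct spots, all inside the tray.
- **Tray:** comparing pictures from before and after the drop, I saw no tray movement worth noting (under 1 px in a 5× enlarged crop).
- **Bystanders:** the bottle, tape and tub read within about 10 mm of their first measurements, which is about the detectors' noise.
- **Readings that disagreed:** the detector put the tray's right end at +11 mm (scene) and its left end at -12 mm (side). The right end was partly hidden, and I took both as detector error, because the picture and the push force showed flat contact.
- **Check that failed:** the wrist view at the end found none of the blocks in the tray, only a look-alike on the bench.

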